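# Unclip the cover of the lamp supply box

## Robot

A 6-joint arm with a two-finger parallel gripper is mounted at the origin on the work surface. World frame = base frame: x ahead of the robot, y to its left, z up, the work surface at z = 0. Lengths are in m, angles in rad, forces in N, time in s.
With the tool pointing down it reaches from about 0.35 to 0.925 m from the base axis. Payload 6.4 kg.
Tool frame: the origin (TCP) lies on the centre line of the jaws, within the pads' length; the fingertips stand 25 mm ahead of it and the grasp point (between the pads) lies 6 mm ahead of it (r.tip_reach is the distance from the TCP to the fingertips, in m); z points along the fingers, y is the line along which they close (so a half turn about z gives the same grasp; the last joint's range is limited). The gripper opens to 85 mm and grips with 20 to 120 N. Pads are 22 mm wide; open, the fingers measure 114 mm over their backs; the gripper's body (76 mm by 85 mm) begins 54 mm behind the grasp point. The pads swing forward as they close: fully open they stand 13 mm farther back than shut.
Start: joints at [-0.174, 0.245, 1.558, -0, 1.339, -0.174], TCP at [0.65, 0, 0.256] pointing down, gripper open.
Joint ranges: [-3.13, 3.13], [-1.02, 2.26], [0.13, 2.54], [-0.95, 4.09], [0.21, 2.88], [-2.74, 2.74]. Speed limits (rad/s): [2.57, 2.57, 3.14, 3.14, 3.14, 3.14].

## Interface

Orientations are given as a rotation vector (axis times angle).
In Python, from bench import r gives the robot as it stands. Calls block until the motion is done:
- r.move_pose(position, orientation): joint-space move of the TCP to a pose.
- r.move_straight(position, ori=None, rate=0.15, force_limit=None): straight line of the TCP; ori=None keeps the orientation; rate is the mean speed in m/s. With force_limit (N) it stops when the force on the tool has changed by that much, and returns True; else False.
- r.movej(angles): joint-space move.
- r.gripper_to(opening, strength=None): finger opening in m; strength is the grip in N (None keeps the last); returns when the fingers have stopped.
- r.pause(seconds).
- r.ik(position, orientation): joint angles nearest the present ones, or None.
- r.read_state(): the state.
- r.get_image(name): name is "scene" or "side" or "wrist"; returns a dict with "img" (480x640x3 uint8, red, green, blue), "K" (3x3 intrinsics, pixels), "R" (3x3) and "t" (3): a world point X has camera coordinates R X + t. Camera axes: x right, y down, z forward; pixel columns grow to the right and rows downward; lengths in m; the calibration is good to about 2 mm. A picture is of the moment at which its call begins. There is no depth.
A pose or a line that the arm cannot do raises r.Unreachable and nothing moves.
- r.close_job(): hands the job in; it is judged then, once.
The state is a dict: "clock": time; "joint_pos": joint angles; "joint_velocities": joint speeds; "effort": joint torques, N m; "eef_pos": TCP position; "tcp_rot": TCP orientation; "contact_force": force on the tool from outside, world axes, zero at the start; "wrist_torque": the same for the moment, N m; "finger_gap": finger opening in m; "grip_force": force on a finger pad.
Only numpy, scipy, OpenCV 4.12 (cv2) and the standard library are available. Lean on these libraries where they do the work, as an engineer would, in place of code of your own. Each camera call takes 0.05 s, during which the arm holds its last target. There are 200 camera calls.

## Task

The lamp's power-supply box on the bench must be opened to get at its fuse: squeeze the springy snap tab on the cover towards the fixed grip post, far enough to free its hidden hook, and lift the cover off while holding the tab in. Be gentle: the tab cracks if squeezed hard or if the cover is pulled hard while still hooked. Carry the cover to the steel tray, lay it flat in the tray the right way up without dropping it, let go, and leave the other things on the bench alone.

Things in the scene. Friction and masses are not known exactly. Their poses are not given: they have to be found in the camera images.
- box: Aluminium base of the power-supply box, fixed to the bench, 132 x 100 mm, 50 mm high: lower part 28 mm high, above it a collar 123 x 91 mm over which the cover sits with 1.5 mm play on every side. Origin: centre of its underside; z up. Inside are fuse, terminals and a fixed steel bracket that holds the tab's hook.
- cover: Grey plastic cover of the box, a cap 132 mm (its x) x 100 mm (its y), 23 mm high, skirt 3 mm thick, 0.09 to 0.17 kg. Origin: centre of the skirt's lower rim, 30 mm above the bench when on the box; z up, x and y as the box's. The cover lifts straight up, 25 mm or more to clear the box. On its top (23 mm above the origin) stand the snap tab (-x end) and the fixed grip post (+x end).
- cover_grip (a point): Point midway between snap tab and grip post, 38 mm above the cover's origin, 15 mm above the cover's top; axes as the cover's. Tab and post are plain uprights 20 mm wide (y) and 30 mm high, pinched together from above by their outer faces, which are 40 mm apart at rest (x = -20 and +20 mm).
- cover_post (a point): Middle of the outer face of the fixed grip post, a rigid part of the cover, 10 mm thick (x), 20 mm wide; 38 mm above the cover's origin, at x = +20 mm of the cover.
- tab: Flexible snap tab, 4 mm thick, 20 mm wide, in a slot of the cover. Origin: middle of its outer face, 38 mm above the cover's origin, at x = -20 mm of the cover at rest; axes as the cover's. Pressed along +x, towards the post, it springs: 2 N starts it, each further mm adds 0.6 N. It cracks when the forces on it (squeeze and pull on its hook) exceed 18 N.
- tab_hook (a point): Hook at the tab's foot, hidden under the cover, 2 to 6 mm above the rim, pointing to -x. It lies 1.5 mm under the bracket's edge: the cover rises that much, then is held. It is free once the tab is pressed 1.5 to 9.5 mm; how far differs from box to box and cannot be seen. 2 mm further the tab meets a rigid wall. So close by small steps, trying a light pull after each.
- tray_in (a point): Centre of the inner floor (4 mm above the bench) of the dark steel parts tray, fixed on the bench: 182 mm along its x, 148 mm along its y, 26 mm high, walls 4 mm. x and y along its sides, z up. The cover, its 132 mm side along the tray's 182 mm, fits in with 20 mm to spare on each side and rests on its skirt's rim.
- plate: Bystander: loose aluminium plate 90 x 70 x 22 mm with a large and two small bores; origin under its centre.
- driver: Bystander: loose screwdriver lying on the bench, handle along its -x.
- can: Bystander: loose tin can, 66 mm across and 100 mm high; origin under its centre.
Things that resemble listed ones, but are neither listed nor needed, are in the scene too. What is shaped like the cover but orange or red is not meant.

How it is judged:
By the outcome, as a careful person would: the job done as asked, in the order asked, and still so for the second after the job is handed in, with the robot touching nothing.
It also fails if it takes over 72 s, if anything falls off the work surface, if the arm or the gripper's body presses on something with over 40 N, if the wrist force passes 120 N, or if a joint passes its speed limit or range.

## Working session

There is one attempt and no reset: what is moved stays moved. The work goes in short steps, each a Python script; the robot and the scene stay as the last script left them, time stands still between calls to the robot, and variables do not carry over. Pictures are saved under pics/ and viewed, at most 11 in all, crops included, and the job is handed in when it is done.

```bash
mkdir -p pics; ls; python3 - <<'E'
from bench import r
import cv2,pickle
d={}
for n in("scene","side","wrist"):
    d[n]=r.get_image(n); cv2.imwrite(f"pics/{n}0.png",d[n]["img"][:,:,::-1])
pickle.dump(d,open("d0.pkl","wb"))
s=r.read_state();print(s["clock"],s["tcp_rot"],s["finger_gap"],s["contact_force"])
for n in d: print(n,-d[n]["R"].T@d[n]["t"],d[n]["K"][0,0])
E
```

```text
pics
0.15 [-2.22055691e+00 -2.22053718e+00  1.34686022e-03] 0.08545716768829172 [ 0.62361179  0.00932889 -0.692869  ]
scene [ 1.02546017 -0.42467474  0.90968456] 457.9130113892893
side [0.51273673 0.95038895 0.93386594] 531.4581598230429
wrist [0.64998889 0.07487723 0.37274238] 420.4421651937751
```

View pics/scene0.png

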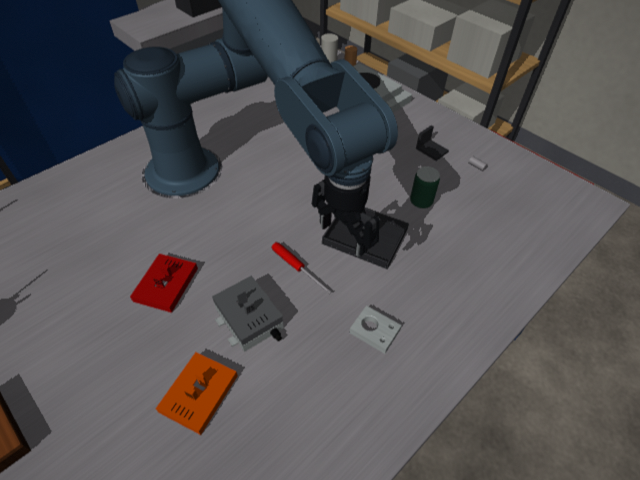

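View pics/side0.png

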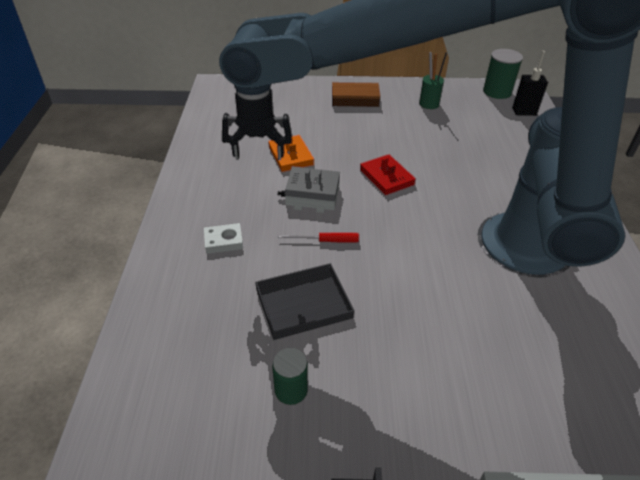

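The candidates in the scene view are the red cover at (165,282), the grey cover on the box at (248,308) and the orange cover at (198,392). The grey one on the aluminium base matches the description. The tray is at (365,238) in scene and (303,300) in side, the can at (425,187), the plate at (376,328) and the driver at (300,265). Next I'll get rough positions and look from above with the wrist camera.

```bash
cat > h.py <<'E'
import numpy as np, cv2, pickle
from scipy.spatial.transform import Rotation as Ro
def ray(c,uv):
    d=c["R"].T@np.linalg.solve(c["K"],[uv[0],uv[1],1.]); return -c["R"].T@c["t"],d/np.linalg.norm(d)
def onz(c,uv,z):
    o,d=ray(c,uv); return o+d*(z-o[2])/d[2]
def tri(obs):
    A=0;b=0
    for c,uv in obs:
        o,d=ray(c,uv);P=np.eye(3)-np.outer(d,d);A=A+P;b=b+P@o
    return np.linalg.solve(A,b)
def proj(c,X):
    p=c["K"]@(c["R"]@np.asarray(X)+c["t"]);return p[:2]/p[2]
def down(yaw):  # tool z down, tool y (closing line) at world angle yaw
    y=np.array([np.cos(yaw),np.sin(yaw),0]);z=np.array([0,0,-1.]);x=np.cross(y,z)
    return Ro.from_matrix(np.c_[x,y,z]).as_rotvec()
E
python3 - <<'E'
from h import *
from bench import r
d=pickle.load(open("d0.pkl","rb"));s,w=d["scene"],d["side"]
print("cover",tri([(s,(246,300)),(w,(313,182))]))
for n,c,pts,z in[("tray s",s,[(323,235),(386,262),(408,225)],.026),("tray w",w,[(257,281),(334,266),(353,303),(272,335)],.026),
  ("cov s",s,[(213,292),(257,278),(283,317),(243,347)],.053)]:
    print(n,[onz(c,p,z).round(3)[:2] for p in pts])
print(r.get_image("wrist")["R"])
c=onz(s,(248,310),.053);p=c.copy();p[2]=.30
for off in (-.035,-.11):
    r.move_pose([c[0],c[1]+off,.30],r.read_state()["tcp_rot"])
    g=r.get_image("wrist");k=f"w{off}";d[k]=g;cv2.imwrite(f"pics/{k}.png",g["img"][:,:,::-1])
for n in("scene","side"): d[n+"1"]=r.get_image(n)
pickle.dump(d,open("d1.pkl","wb"));print(c,r.read_state()["clock"])
E
python3 -c "
import cv2,numpy as np
a=cv2.imread('pics/w-0.035.png');b=cv2.imread('pics/w-0.11.png')
cv2.imwrite('pics/two.png',cv2.resize(np.vstack([a,b]),(400,600)))"
```

```text
cover [ 0.52659362 -0.15629722  0.05611413]
tray s [array([0.481, 0.116]), array([0.649, 0.168]), array([0.608, 0.302])]
tray w [array([0.65 , 0.169]), array([0.476, 0.119]), array([0.436, 0.226]), array([0.605, 0.314])]
cov s [array([ 0.452, -0.197]), array([ 0.489, -0.102]), array([ 0.608, -0.125]), array([ 0.605, -0.231])]
[[ 9.99996474e-01 -9.09769860e-04 -2.49480488e-03]
 [-1.47807079e-04 -9.57095075e-01  2.89774042e-01]
 [-2.65139315e-03 -2.89772652e-01 -9.57091835e-01]]
[ 0.54257197 -0.16895439  0.053     ] 1.7333
```

View pics/w-0.11.png

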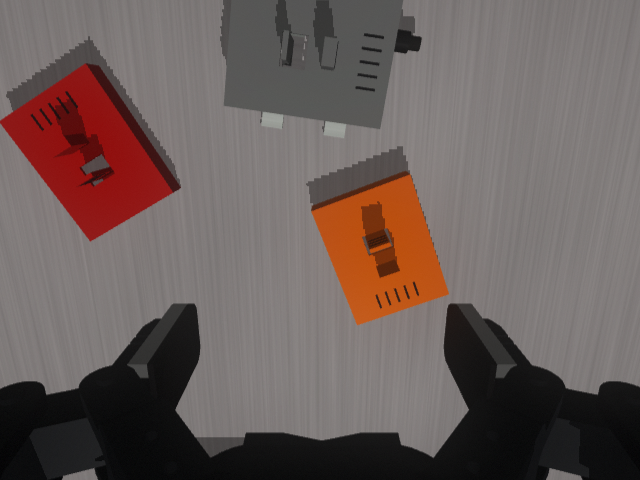

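The wrist view shows the grey cover at (310,60), with the tab at (293,48), the post at (329,52) and the vent slots on the right. The orange and red covers are the lookalikes. I'll check the choice in the other wrist view.

View pics/w-0.035.png

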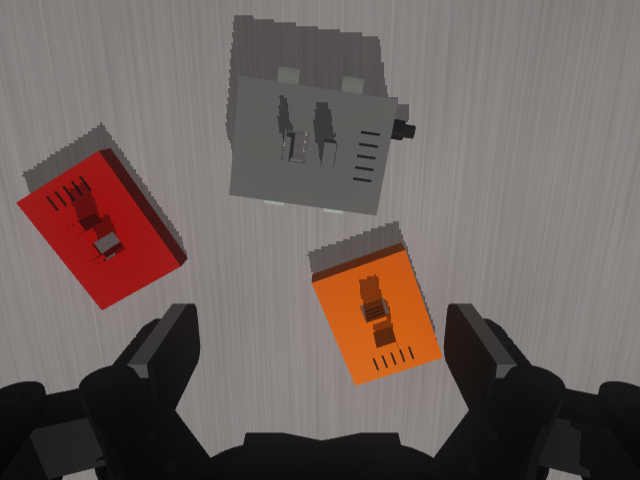

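```bash
python3 - <<'E'
from h import *
d=pickle.load(open("d1.pkl","rb"));A,B=d["w-0.035"],d["w-0.11"]
C=[(239,75),(398,98),(377,215),(230,194)]
for i,u in((3,(224,105)),(2,(381,128))): print("tri",tri([(A,C[i]),(B,u)]))
P=np.array([onz(A,p,.053)[:2] for p in C]);print(P.round(4),P.mean(0))
print([np.linalg.norm(P[i]-P[i-1]).round(4) for i in range(4)])
x=P[1]-P[0]+P[2]-P[3];print("yaw",np.degrees(np.arctan2(x[1],x[0])))
y=P[0]-P[3]+P[1]-P[2];print("yaw",np.degrees(np.arctan2(y[1],y[0]))-90)
def crop(n,x,y,w,h):
    return cv2.resize(d[n]["img"][y:y+h,x:x+w,::-1],(400,300),interpolation=cv2.INTER_CUBIC)
cv2.imwrite("pics/q.png",np.vstack([np.hstack([crop("w-0.035",260,110,100,75),crop("w-0.11",260,10,100,75)]),
 np.hstack([crop("scene1",200,260,100,75),crop("side1",270,150,100,75)])]))
E
```

```text
tri [ 0.46115684 -0.204957    0.05184597]
tri [ 0.59182483 -0.22331355  0.05489798]
[[ 0.4752 -0.1061]
 [ 0.6055 -0.124 ]
 [ 0.5919 -0.2238]
 [ 0.4616 -0.2047]] [ 0.53355462 -0.16465182]
[np.float64(0.0995), np.float64(0.1316), np.float64(0.1007), np.float64(0.1317)]
yaw -8.079411278335414
yaw -7.789276410651468
```

View pics/q.png

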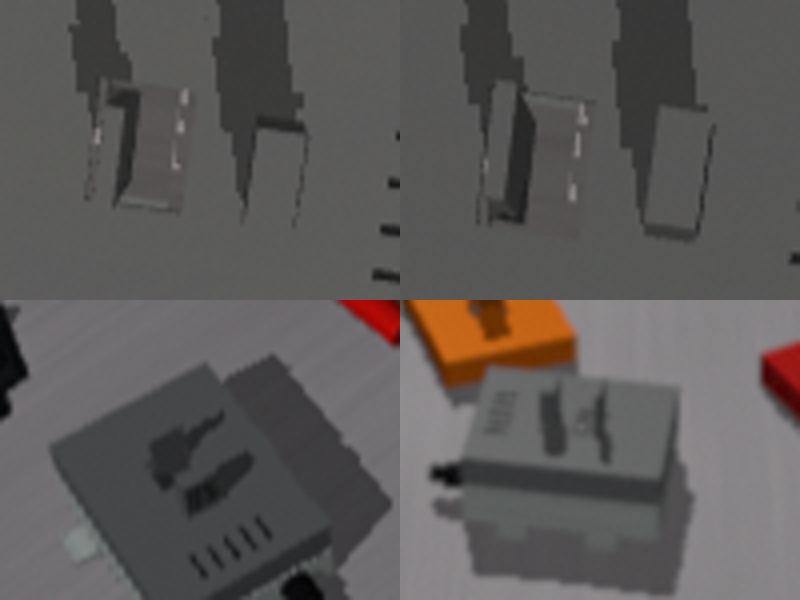

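The crop confirms it: on the grey cover the tab with its slot is on the left (-x) and the solid post is on the right, beside the vents. Next is a wrist view of the tray.

```bash
python3 - <<'E'
from h import *
from bench import r
d=pickle.load(open("d1.pkl","rb"));A,B=d["w-0.035"],d["w-0.11"]
a=tri([(A,(336.5,142.5)),(B,(338.75,37.5))]);b=tri([(A,(333.75,167)),(B,(334.25,68))]);print("post outer top",a,b)
x=np.array([np.cos(np.radians(-7.9)),np.sin(np.radians(-7.9))]);c=np.array([.53355,-.16465])
print("rel",((a+b)[:2]/2-c)@x,((a+b)[:2]/2-c)@[-x[1],x[0]])
print("tab top", [((onz(B,p,.083)[:2]-c)@x).round(4) for p in((281.5,52),(283,32),(280,62))])
o=r.read_state()["tcp_rot"]
r.move_pose([.54,.19,.33],o)
g=r.get_image("wrist");d["tray"]=g;cv2.imwrite("pics/tray.png",g["img"][:,:,::-1])
pickle.dump(d,open("d1.pkl","wb"));print(r.read_state()["clock"])
E
```

```text
post outer top [ 0.55448127 -0.15759063  0.08189458] [ 0.55212955 -0.17785175  0.07430737]
rel 0.019990036840697188 -0.0003267720562935986
tab top [np.float64(-0.0201), np.float64(-0.0206), np.float64(-0.0205)]
3.5
```

View pics/tray.png

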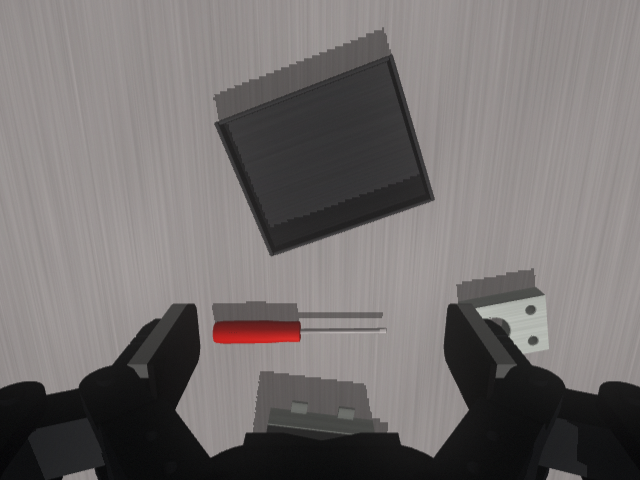

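The tray's outer rim corners are at (215,123), (393,55), (434,199) and (271,255). The driver lies between the tray and the box. Now the approach.

```bash
python3 - <<'E'
from h import *
from bench import r
d=pickle.load(open("d1.pkl","rb"));T=d["tray"]
P=np.array([onz(T,p,.026)[:2] for p in[(215,123),(393,55),(434,199),(271,255)]])
x=P[1]-P[0]+P[2]-P[3];y=P[0]-P[3]+P[1]-P[2]
print(P.round(4),P.mean(0),[np.linalg.norm(P[i]-P[i-1]).round(4) for i in range(4)],np.degrees(np.arctan2(x[1],x[0])),np.degrees(np.arctan2(y[1],y[0]))-90)
print("tip",r.tip_reach)
o=down(np.radians(-7.9));c=[.53355,-.16465]
r.move_pose([*c,.20],o); r.gripper_to(.058,20)
print("tip",r.tip_reach,r.read_state()["contact_force"])
r.move_straight([*c,.11],rate=.1)
print(r.move_straight([*c,.083],rate=.03,force_limit=4))
s=r.read_state();print(s["clock"],s["eef_pos"],s["contact_force"],s["finger_gap"])
g=r.get_image("wrist");cv2.imwrite("pics/pre.png",g["img"][:,:,::-1])
g=r.get_image("side");cv2.imwrite("pics/pre2.png",g["img"][:,:,::-1])
E
```

```text
[[0.4357 0.246 ]
 [0.6057 0.3075]
 [0.6545 0.1709]
 [0.4856 0.1096]] [0.54538058 0.20848674] [np.float64(0.1452), np.float64(0.1807), np.float64(0.145), np.float64(0.1796)] 19.919365140695128 19.878866926685916
tip 0.025
tip 0.025 [ 0.26645822  0.35807444 -0.07701843]
False
7.4 [ 0.53371843 -0.16474878  0.08322798] [-0.13183168  0.87770073  0.00894811] 0.057784435808039686
```

View pics/pre.png

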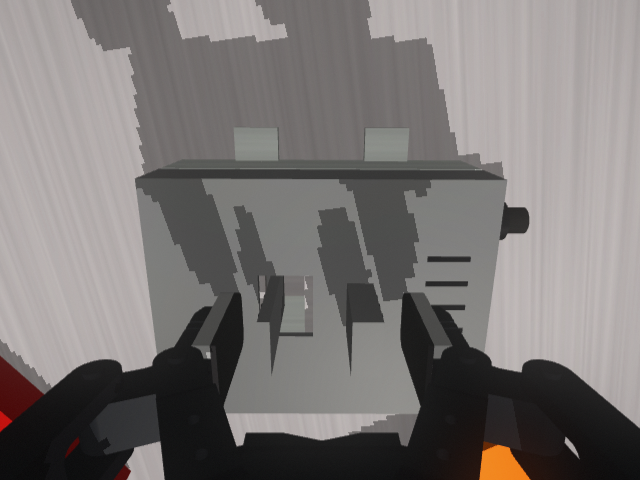

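The jaws straddle the tab at (270,315) and the post at (362,310), aligned with them. Next I'll squeeze in small steps with a light trial pull after each.

```bash
cat > st.py <<'E'
from bench import r
def st(t=""):
    s=r.read_state();print(t,round(s["clock"],2),"z",round(s["eef_pos"][2],4),"F",s["contact_force"].round(2),"gap",round(s["finger_gap"]*1e3,2),"grip",round(float(s["grip_force"]),2));return s
E
python3 - <<'E'
from h import *
from st import *
for g in(.043,.041,.040,.039,.038):
    r.gripper_to(g,20);s=st(g)
    if s["grip_force"]>9: break
p=s["eef_pos"].copy();p[2]=.083
hit=r.move_straight([*p[:2],.0865],rate=.012,force_limit=4);st(("pull",hit))
r.move_straight([*p[:2],.083],rate=.02);st()
E
```

```text
0.043 7.8 z 0.0831 F [ 0.04 -0.1   0.4 ] gap 43.05 grip 0.0
0.041 8.02 z 0.083 F [-1.1  -0.28 -0.56] gap 40.79 grip 0.0
0.04 8.23 z 0.083 F [-1.11  0.86  1.07] gap 40.02 grip 1.25
0.039 8.45 z 0.0831 F [ 0.53 -0.2  -0.47] gap 39.12 grip 2.98
0.038 8.67 z 0.0833 F [ 0.24 -0.06  0.36] gap 38.11 grip 3.85
('pull', True) 8.97 z 0.0847 F [ 1.57 -0.05 -1.22] gap 37.97 grip 3.84
 9.22 z 0.0828 F [-0.94 -0.1  -0.15] gap 37.69 grip 2.92
```

```bash
python3 - <<'E'
from h import *
from st import *
p=r.read_state()["eef_pos"];xy=p[:2]
for g in np.arange(.0373,.0279,-.0007):
    r.gripper_to(g); s=st(round(g,4))
    if s["grip_force"]>11: print("wall?");break
    hit=r.move_straight([*xy,.087],rate=.012,force_limit=4.5);s=st(("pull",hit))
    if not hit: break
    if s["eef_pos"][2]>.0862: print("late stop"); 
    r.move_straight([*xy,.083],rate=.025)
cv2.imwrite("pics/up.png",r.get_image("wrist")["img"][:,:,::-1])
E
```

```text
0.0373 9.43 z 0.0829 F [ 0.58 -0.27  0.19] gap 37.13 grip 3.95
('pull', True) 9.73 z 0.0846 F [ 1.13 -0.32 -0.52] gap 37.4 grip 4.57
0.0366 10.2 z 0.0831 F [1.03 0.19 1.06] gap 36.38 grip 4.75
('pull', True) 10.44 z 0.0836 F [ 1.31 -0.08 -1.57] gap 36.5 grip 4.83
0.0359 10.91 z 0.0831 F [0.51 1.36 2.04] gap 35.96 grip 4.97
('pull', True) 11.12 z 0.0831 F [ 0.83 -0.36  0.56] gap 35.83 grip 5.06
0.0352 11.58 z 0.0832 F [2.72 1.43 2.03] gap 34.99 grip 6.49
('pull', True) 11.79 z 0.0832 F [ 1.01 -0.53  1.66] gap 35.32 grip 5.29
0.0345 12.26 z 0.0833 F [5.3  2.23 0.75] gap 34.72 grip 7.65
('pull', True) 12.47 z 0.0833 F [ 0.81 -0.01  1.85] gap 34.56 grip 5.74
0.0338 12.93 z 0.0833 F [6.83 0.88 0.96] gap 33.99 grip 8.63
('pull', True) 13.14 z 0.0834 F [ 1.44 -1.13  1.23] gap 33.91 grip 6.19
0.0331 13.61 z 0.0835 F [ 6.72  1.71 -0.1 ] gap 33.68 grip 9.17
('pull', True) 13.82 z 0.0836 F [ 0.71 -0.81  1.48] gap 33.41 grip 6.68
0.0324 14.28 z 0.0837 F [ 7.01  1.04 -0.07] gap 32.5 grip 9.62
('pull', True) 14.49 z 0.0839 F [1.45 0.11 1.29] gap 32.16 grip 7.15
0.0317 14.96 z 0.0839 F [6.11 0.97 0.86] gap 31.87 grip 10.07
('pull', True) 15.17 z 0.0841 F [ 1.31 -0.2   2.28] gap 31.98 grip 7.41
0.031 15.63 z 0.0841 F [5.81 0.89 3.36] gap 31.47 grip 10.41
('pull', True) 15.84 z 0.0844 F [0.28 0.39 2.31] gap 31.41 grip 7.8
0.0303 16.31 z 0.0844 F [5.85 1.53 4.13] gap 30.68 grip 10.87
('pull', True) 16.52 z 0.0846 F [ 0.49 -0.43  2.06] gap 30.88 grip 8.26
0.0296 16.99 z 0.0845 F [6.77 0.89 4.1 ] gap 29.78 grip 11.47
wall?
```

The early stops came from the force relaxing as each move began: lateral preload, and the fingertips reaching the cover top as the pads swing forward. I'll settle first and then pull properly.

```bash
python3 - <<'E'
from h import *
from st import *
p=r.read_state()["eef_pos"]
r.move_straight(p,rate=.02);r.pause(.2);s=st("settled")
p=s["eef_pos"]
for k in range(8):
    p=p+[0,0,.0006]; hit=r.move_straight(p,rate=.012,force_limit=5);s=st(hit)
    if hit or s["contact_force"][2]<-5.5: break
cv2.imwrite("pics/up.png",r.get_image("wrist")["img"][:,:,::-1])
E
```

```text
settled 17.52 z 0.0845 F [3.61 1.11 2.31] gap 29.61 grip 9.96
False 17.77 z 0.0847 F [ 4.67 -0.55 -2.45] gap 29.84 grip 10.71
False 18.02 z 0.0852 F [ 5.36 -1.05 -4.6 ] gap 29.75 grip 10.93
False 18.27 z 0.0857 F [ 5.8  -0.88 -4.88] gap 29.63 grip 11.0
False 18.52 z 0.0863 F [ 5.8  -1.03 -4.89] gap 29.63 grip 11.02
False 18.77 z 0.0869 F [ 5.83 -0.38 -5.51] gap 29.79 grip 11.01
```

View pics/up.png

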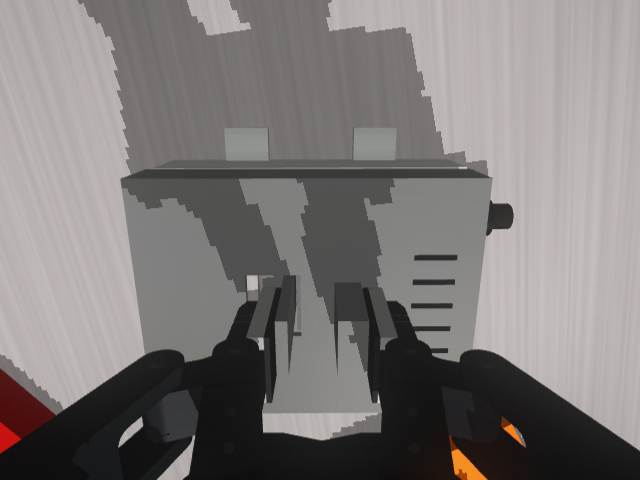

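Closing symmetrically shifts the pinch centre by half the tab travel, so the cover is pushed to -x with Fx about 6 N. I'll centre the hand until that force is gone and then pull again.

```bash
python3 - <<'E'
from h import *
from st import *
a=np.radians(-7.9);ux=np.array([np.cos(a),np.sin(a),0])
s=r.read_state();print(s["eef_pos"])
p=s["eef_pos"].copy()
for k in range(14):
    if s["contact_force"]@ux<1: break
    p=p+ux*.0005; r.move_straight(p,rate=.01);s=st()
p[2]=s["eef_pos"][2]
print(p)
for k in range(6):
    p=p+[0,0,.0007]; hit=r.move_straight(p,rate=.012,force_limit=5);s=st(hit)
    if hit or s["contact_force"][2]<-5.5: break
E
```

```text
[ 0.53581136 -0.16508594  0.0868669 ]
 19.07 z 0.0863 F [ 2.34 -0.44 -3.44] gap 29.91 grip 9.42
 19.32 z 0.0865 F [-0.27  0.07 -1.06] gap 29.52 grip 8.14
[ 0.53680187 -0.16522339  0.08648165]
False 19.57 z 0.0869 F [-1.66  0.91 -1.35] gap 29.92 grip 8.69
False 19.82 z 0.0877 F [-1.1   0.07 -1.63] gap 29.66 grip 9.13
False 20.07 z 0.0883 F [-2.01  0.53 -2.43] gap 29.69 grip 9.44
False 20.32 z 0.089 F [-2.08  0.31 -2.55] gap 29.86 grip 9.71
False 20.57 z 0.0898 F [-3.79  1.33 -3.3 ] gap 30.05 grip 9.98
False 20.82 z 0.0905 F [-3.91  0.66 -2.69] gap 30.03 grip 10.25
```

```bash
python3 - <<'E'
from h import *
from st import *
a=np.radians(-7.9);ux=np.array([np.cos(a),np.sin(a),0]);uy=np.array([-ux[1],ux[0],0])
s=r.read_state();p=s["eef_pos"].copy()
for k in range(14):
    f=s["contact_force"];p=p+ux*np.clip(f@ux*.00012,-.0005,.0005)+[0,0,.002]
    hit=r.move_straight(p,rate=.02,force_limit=6);s=st(hit)
    if hit or s["contact_force"][2]<-6: break
for n in("wrist","side"):cv2.imwrite(f"pics/lift_{n}.png",r.get_image(n)["img"][:,:,::-1])
E
```

```text
False 21.07 z 0.093 F [-3.54  0.72 -2.16] gap 29.92 grip 9.81
False 21.32 z 0.0953 F [-3.07  0.17 -0.43] gap 29.91 grip 9.2
False 21.57 z 0.0972 F [ 0.49 -0.28 -1.11] gap 30.05 grip 8.14
False 21.82 z 0.0988 F [ 0.22 -0.93 -1.06] gap 29.54 grip 8.14
False 22.07 z 0.1007 F [ 0.12 -0.05 -3.19] gap 30.02 grip 8.14
False 22.32 z 0.1027 F [ 0.02  0.3  -0.94] gap 29.73 grip 8.14
False 22.57 z 0.1047 F [-0.26 -0.09 -0.93] gap 29.88 grip 8.14
False 22.82 z 0.1067 F [ 0.04 -0.18 -1.45] gap 29.72 grip 8.14
False 23.07 z 0.1087 F [ 0.43 -0.53 -1.8 ] gap 29.83 grip 8.14
False 23.32 z 0.1107 F [-0.16 -0.45 -0.95] gap 29.84 grip 8.14
False 23.57 z 0.1127 F [ 0.19 -1.47 -1.14] gap 29.73 grip 8.14
False 23.82 z 0.1147 F [-0.18  0.05 -1.26] gap 29.82 grip 8.14
False 24.07 z 0.1167 F [ 0.26 -0.58 -1.61] gap 29.23 grip 8.14
False 24.32 z 0.1187 F [-0.72  0.32 -1.5 ] gap 30.0 grip 8.14
```

View pics/lift_wrist.png

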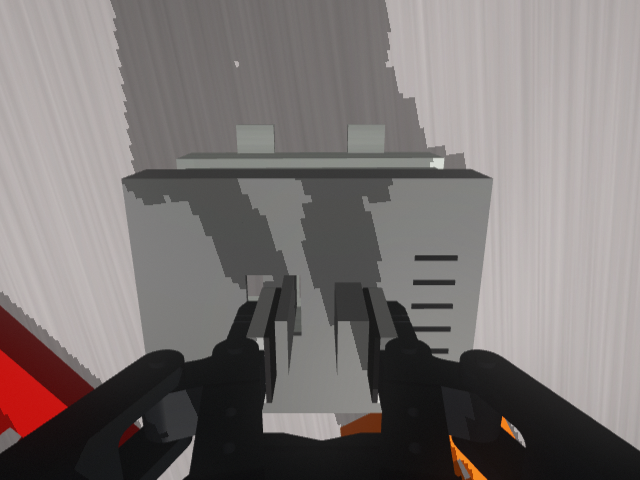

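The cover is freed and hangs level in the hand, clear of the box collar. I'll carry it to the tray.

```bash
python3 - <<'E'
from h import *
from st import *
b=np.radians(19.9);c=np.array([.5454,.2085])+.005*np.array([np.cos(b),np.sin(b)]);o=down(b)
p=r.read_state()["eef_pos"]
r.move_straight([*p[:2],.22],rate=.08);st()
q=np.array([*c,.22])
r.move_straight(q,o,rate=.11);st()
r.move_straight([*c,.085],rate=.06);r.pause(.2);st()
imgs=[r.get_image(n)["img"][:,:,::-1] for n in("wrist","side")]
cv2.imwrite("pics/pl.png",np.hstack([cv2.resize(imgs[0],(400,300)),cv2.resize(imgs[1][240:390,200:400],(400,300))]))
E
```

```text
25.84 z 0.2192 F [ 0.25  1.   -0.22] gap 29.78 grip 8.14
 29.41 z 0.22 F [-0.2   0.72 -1.65] gap 29.57 grip 8.16
 32.01 z 0.0851 F [ 0.51  0.03 -1.95] gap 30.12 grip 8.16
```

View pics/pl.png

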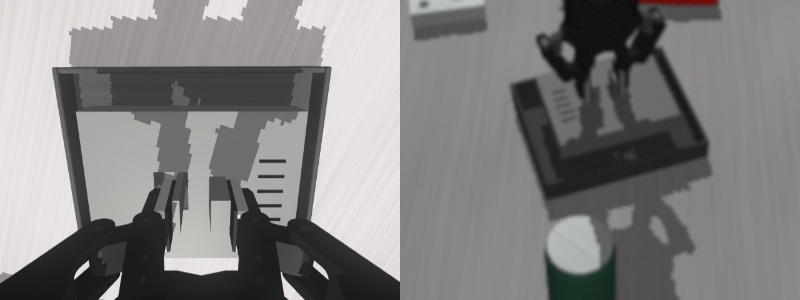

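The cover sits inside the tray outline with margins all round, and its sides are parallel to the tray's. I'll lower it until it touches, then release gently.

```bash
python3 - <<'E'
from h import *
from st import *
p=r.read_state()["eef_pos"];b=np.radians(19.9);ux=np.array([np.cos(b),np.sin(b),0])
r.move_straight([*p[:2],.064],rate=.03);s=st()
while 1:
    z=r.read_state()["eef_pos"][2]
    if z<.0545: break
    hit=r.move_straight([*p[:2],z-.001],rate=.01,force_limit=4);s=st(hit)
    if hit or s["contact_force"][2]>2: break
E
```

```text
32.96 z 0.0642 F [-0.91  0.54 -1.21] gap 30.11 grip 8.16
False 33.21 z 0.0632 F [-0.31 -0.17 -1.5 ] gap 29.61 grip 8.16
False 33.46 z 0.0622 F [-0.53 -0.16 -0.44] gap 29.98 grip 8.16
False 33.72 z 0.0611 F [-0.52  0.22 -1.14] gap 29.83 grip 8.16
False 33.98 z 0.06 F [-0.26  0.   -0.46] gap 29.68 grip 8.16
False 34.23 z 0.0589 F [ 0.32  0.43 -1.21] gap 29.74 grip 8.16
False 34.49 z 0.0579 F [ 0.72  0.19 -0.86] gap 30.06 grip 8.16
False 34.74 z 0.0573 F [-2.12 -1.42  3.14] gap 29.51 grip 7.34
```

```bash
python3 - <<'E'
from h import *
from st import *
p=r.read_state()["eef_pos"].copy();b=np.radians(19.9);ux=np.array([np.cos(b),np.sin(b),0])
for g in np.arange(.0315,.0416,.002):
    r.gripper_to(g);p=p-ux*.001;r.move_straight(p,rate=.02);st(round(g,4))
r.gripper_to(.060);p=p+[0,0,.001];r.move_straight(p,rate=.02);st()
r.move_straight([*p[:2],.09],rate=.06,force_limit=5);st()
r.move_straight([*p[:2],.26],rate=.15)
r.move_straight([.545,.16,.30],rate=.15);st()
imgs=[r.get_image(n)["img"][:,:,::-1] for n in("wrist","scene")]
cv2.imwrite("pics/fin.png",np.hstack([cv2.resize(i,(400,300)) for i in imgs]))
E
```

```text
0.0315 35.21 z 0.0571 F [ 0.29  0.83 -0.44] gap 31.5 grip 7.26
0.0335 35.67 z 0.057 F [-0.32 -0.21 -1.69] gap 33.95 grip 5.92
0.0355 36.14 z 0.0572 F [ 0.07  0.39 -1.5 ] gap 35.56 grip 4.74
0.0375 36.61 z 0.0572 F [ 0.49 -0.01 -2.  ] gap 37.4 grip 3.55
0.0395 37.08 z 0.0572 F [-0.32 -0.01 -1.14] gap 39.75 grip 2.37
0.0415 37.54 z 0.0576 F [-0.51 -0.51  0.1 ] gap 41.81 grip 0.35
 38.11 z 0.0583 F [ 0.3   0.59 -0.18] gap 60.03 grip 0.0
 38.78 z 0.0901 F [-0.06 -0.55  0.72] gap 59.94 grip 0.0
 40.63 z 0.2996 F [ 0.19 -0.98 -0.69] gap 59.98 grip 0.0
```

View pics/fin.png

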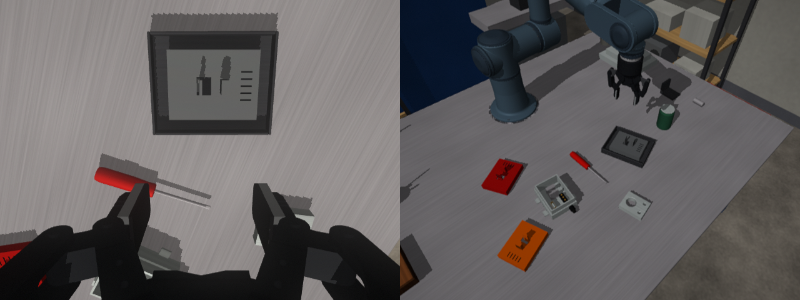

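The cover lies flat, upright and centred in the tray. The box is open and the other things have not moved.

```bash
python3 -c "
from bench import r
print(r.close_job())"
```

```text
the job is handed in; nothing more can be done
None
```

The cover is off the box and lies flat, right way up, in the steel tray; I saw no sign that the tab cracked or that anything else on the bench moved, and handed the job in at about 41 s on the robot's clock.

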